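# Lock the sliding stop of a cutting fence with its locating pin

### The job

Lock the sliding stop on the cutting fence: take the black-knobbed locating pin out of the wooden pin block and put its shank down the guide hole in the stop. The hole it locks into is in the bar hidden under the stop's steel plate, so slide pin and stop together along the fence, towards the robot's left, until you feel the pin drop, see that it is fully home with the knob down on the stop, and let go. Leave the other things on the bench where they are.

Things in the scene. Friction and masses are not known exactly. Their poses are not given: they have to be found in the camera images.
- fence: (All sizes here and below in mm.) Aluminium channel 84 wide (x), 400 long (y), 34 high, fixed to the bench, with a pale wooden end block (50 long, 40 high) at each end. Origin: centre of its underside, on the bench. Its x axis points away from the robot (turned by up to 0.25 rad), its y axis runs along the channel; +y is the robot's left.
- bar_top (a point): Middle of the channel, 34 above the bench: the level of the top of the steel index bar in it, just under the stop's plate. The bar has one upright through hole, 14 in diameter with a 3 chamfer, on the channel's centre line. It is always hidden under the plate; its place is not given: 20 to 80 from the guide's starting place, on the fence's +y side.
- stop (a joint): Travel in m of the sliding stop along the fence, 0 to 0.10, growing towards the fence's +y (robot's left). Starts between 0 and 0.025. At 0 the guide hole is 50 on the -y side of the fence's centre, at 0.10 it is 50 on the +y side. It slides with 1 to 2 N, by pushing it or the pin in it, and stays where it is left.
- stop_plate (a point): Centre of the stop's plate at its underside, 35 above the bench, moving with the stop. The stop is a steel plate 72 x 190 (along y) x 8 with a square aluminium guide block 40 x 40 in its middle, standing 20 above the plate, and a small finger with a rubber face hanging over the robot's side of the fence near its +y end.
- guide (a point): Centre of the mouth of the stop's upright guide hole, on top of the guide block, 63 above the bench; moves with the stop. The hole is 12 in diameter with a 4 chamfer, 28 deep, through block and plate. Before the hidden hole is found the pin stands on the bar, its tip 29 below this point; fully home it is 50 below and the knob rests on the block.
- pin: Loose locating pin, 90 tall, about 0.1 kg: steel shank 10 in diameter, 50 long, tapered over 3 at the foot, under a black round knob 26 in diameter, 40 high (the grip). Origin at the tip of the shank, z up towards the knob. It starts upright (or leaning slightly) in one of the two holes of the wooden block, tip 6 above the bench, knob's underside 20 above the block.
- pin_tip (a point): Tip (foot) of the pin's shank, on its axis.
- pin_knob (a point): On the pin's axis at mid-height of the knob, 70 above the tip: a good height to grip.
- rack: Wooden pin block 60 (x) x 160 (y) x 36 high, fixed to the bench. Origin: centre of its underside. Two holes 12 in diameter, 30 deep, at y = -45 and +45 on its centre line; one holds the pin, the other the centre punch.
- punch: Bystander: slim dark steel centre punch, 10 in diameter and 96 long, standing loose in the other hole of the block, with no knob. Origin at its tip.
- glue: Bystander: white plastic glue bottle, 54 in diameter, 150 high, standing loose. Origin: centre of its underside.
- tape: Bystander: grey tape measure 66 x 34 x 60 high, loose. Origin: centre of its underside.
- offcut: Bystander: dark wooden offcut 50 x 170 x 30 high, loose. Origin: centre of its underside.
Things that resemble listed ones, but are neither listed nor needed, are in the scene too. What is shaped like the pin but red or yellow is not meant.

How it is judged:
By the outcome, as a careful person would: the job done as asked, in the order asked, and still so for the second after the job is handed in, with the robot touching nothing.
It also fails if it takes over 72 s, if anything falls off the work surface, if the arm or the gripper's body presses on something with over 40 N, if the wrist force passes 120 N, or if a joint passes its speed limit or range.

### The arm

A 7-joint arm with a two-finger parallel gripper is mounted at the origin on the work surface. World frame = base frame: x ahead of the robot, y to its left, z up, the work surface at z = 0. Lengths are in m, angles in rad, forces in N, time in s.
With the tool pointing down it reaches from about 0.425 to 1.025 m from the base axis. Payload 3.6 kg.
Tool frame: the origin (TCP) lies at the very end of the fingers, on their centre line; the grasp point (between the pads) lies tcp_to_grasp behind it (tcp_to_grasp is the distance from the TCP to the grasp point, in m); z points along the fingers, y is the direction in which the jaws open and shut (so a half turn about z gives the same grasp; the last joint's range is limited). The gripper opens to 85 mm and grips with 20 to 120 N. Pads are 22 mm wide; open, the fingers measure 114 mm over their backs; the gripper's body (76 mm by 85 mm) begins 54 mm behind the grasp point. The pads swing forward as they close: fully open they stand 13 mm farther back than shut.
Start: joints at [1.083, 0.591, 0.048, 1.609, -0.033, 0.943, -0.034], TCP at [0.278, -0.67, 0.231] pointing down, gripper open.
Joint ranges: [-2.69, 2.69], [-0.47, 2.24], [-1.27, 1.36], [0.19, 2.51], [-1.53, 4.68], [0.08, 2.07], [-3.09, 3.09]. Speed limits (rad/s): [2.57, 2.57, 3.14, 3.14, 3.14, 3.14, 3.14].

### API

Orientations are given as [roll, pitch, yaw] about the fixed x, y, z axes, in that order (R = Rz(yaw) Ry(pitch) Rx(roll)).
In Python, from plant import * gives the robot as it stands. The module is installed in compiled form; this text tells all that it offers.
- The arm moves only by the shell command python3 -m crank 'ROWS'. ROWS is text: rows parted by semicolons, each of 5 numbers parted by spaces: the finger opening in cm, from 0 to 8.54, then the shift along the world's x, y, z in cm, then the turn about the world's z in rad. A call has 1 to 8 rows; each row is the pose to reach, as a shift and turn from the pose commanded when the call began; what a row does not reach only later rows make up. A row lasts 1/8 s, in which the tool goes at most 62.5 mm and 10.7 degrees, less where a joint would pass 70% of its speed; a pose out of reach is approached as far as the arm can. A call with a gripper value outside its range is refused whole. The fingers move at their own pace and stop on an object; the grip force is fixed at half the most. Time passes only in rows, so rows that repeat a pose let the fingers close. It gives the time, the measured TCP pose, the force and the opening at its end, in the units of the state.
- get_obs(): the state, without advancing time (a new reading comes with each control period).
- read_camera(name): name is "side" or "top" or "wrist"; returns the picture (480x640x3 uint8, blue, green, red); there is no depth.
- get_calibration(name): a dict with "intrinsics" (3x3 intrinsics, pixels), "eye" and "rotation" of the camera in the world. Camera axes: x right, y down, z forward; pixel columns grow to the right and rows downward; lengths in m; the calibration is good to about 2 mm. A picture is of the moment at which its call begins: read the wrist's pose just before it. get_calibration takes no time and is no camera call; for the wrist camera it gives the pose at the moment of the call.
- hand_in(): hands the job in, once; it reports no verdict.
The state is a dict: "clock": time; "joints": joint angles; "joint_vel": joint speeds; "tau": joint torques, N m; "tool_pos": TCP position; "ee_rot": TCP orientation; "wrist_force": force on the tool from outside, world axes, zero at the start; "moment": the same for the moment, N m; "opening": opening from 0.0 (shut) to 1.0 (fully open).
Only numpy, scipy, OpenCV 4.12 (cv2) and the standard library are available. Lean on these libraries where they do the work, as an engineer would, in place of code of your own. Each camera call takes 0.05 s, during which the arm holds its last target.

## Working session

There is one attempt and no reset: what is moved stays moved. The work goes in short steps, Python scripts to look and compute and a shell command to move; the robot and the scene stay as the last step left them, time stands still between calls to the robot, and variables do not carry over. Pictures are saved under pics/ and viewed, and the job is handed in when it is done.

```bash
mkdir -p pics; ls
python3 - <<'E'
from plant import *
import cv2
o=get_obs();print(o)
for n in("side","top","wrist"):
    c=get_calibration(n);print(n,c)
    cv2.imwrite(f"pics/{n}0.png",read_camera(n))
E
```

```text
pics
{'clock': 0.0, 'joints': array([ 1.0834934 ,  0.59208796,  0.04829547,  1.60984904, -0.03329195,
        0.94267621, -0.03367649]), 'joint_vel': array([ 7.60572985e-05, -9.28141933e-04, -3.21468323e-04, -2.40513027e-03,
       -7.05637029e-04,  8.58961294e-04, -3.43774710e-04]), 'tau': array([ 3.09313127e-04, -5.48706579e+01,  1.54569291e+00, -1.98132670e+01,
        9.21072933e-03,  8.84942041e-03,  9.28803701e-06]), 'tool_pos': array([ 0.2778721 , -0.6687353 ,  0.23015329]), 'ee_rot': array([-3.13938033e+00,  1.28307435e-04,  3.93914774e-01]), 'wrist_force': array([-0.37530752,  0.13132637, -0.64123019]), 'moment': array([-0.01687725,  0.0415063 , -0.00051956]), 'opening': 0.9928883272399276}
side {'intrinsics': array([[458.50322568,   0.        , 325.18719463],
       [  0.        , 458.50322568, 234.38257954],
       [  0.        ,   0.        ,   1.        ]]), 'eye': array([0.39951642, 0.75713058, 0.73729347]), 'rotation': array([-2.25886003,  0.00479955, -2.93898888])}
top {'intrinsics': array([[559.73042413,   0.        , 317.11893649],
       [  0.        , 559.73042413, 226.42349703],
       [  0.        ,   0.        ,   1.        ]]), 'eye': array([ 0.50249223, -0.02008674,  1.30652697]), 'rotation': array([-3.08091476,  0.02473542, -1.58881352])}
wrist {'intrinsics': array([[428.44875272,   0.        , 325.34340382],
       [  0.        , 428.44875272, 231.91876716],
       [  0.        ,   0.        ,   1.        ]]), 'eye': array([ 0.3529116 , -0.63755842,  0.37159778]), 'rotation': array([ 2.81954758e+00,  1.74541082e-03, -1.17689507e+00])}
```

View pics/top0.png

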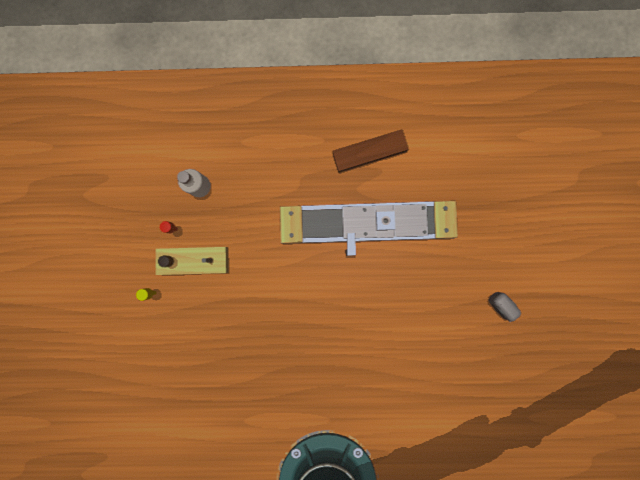

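View pics/side0.png

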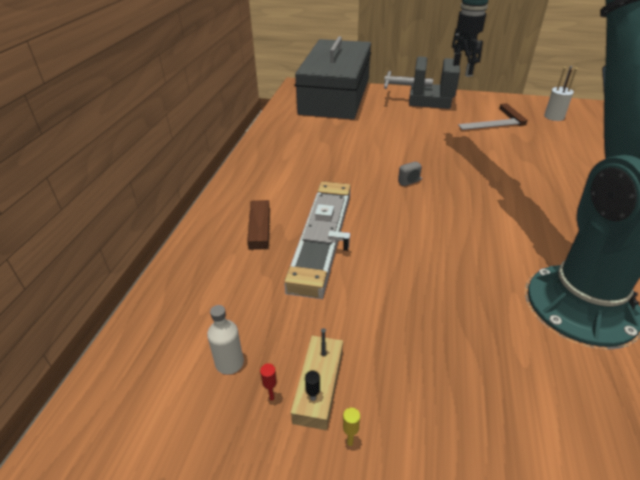

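View pics/wrist0.png

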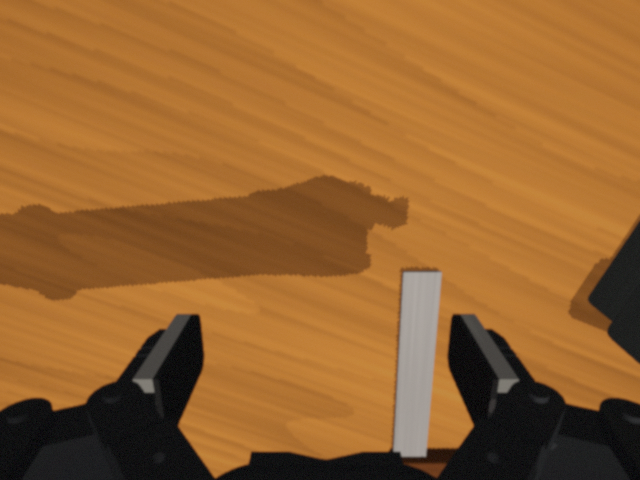

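```bash
python3 -c "
import plant
print([ (n,getattr(plant,n)) for n in dir(plant) if n[0]!='_'])"
```

```text
[('Unreachable', <class 'plant.Unreachable'>), ('get_calibration', <function make.<locals>.<lambda> at 0x7fa233b74720>), ('get_obs', <function make.<locals>.<lambda> at 0x7fa233b74680>), ('hand_in', <function connect.<locals>.done at 0x7fa233ae77e0>), ('read_camera', <function make.<locals>.drawn_camera at 0x7fa233b74180>), ('tcp_to_grasp', 0.0187)]
```

The top view has the robot's base at the bottom, with x pointing up and y pointing left. These could be taken for the pin:
- black knob in the block, top (166,261), side (313,382)
- dark punch in the block's other hole, top (208,261)
- red pin, top (167,227)
- yellow pin, top (143,295)

The description fits the black one. I'll check it in close crops.

```bash
cat > h.py <<'E'
import numpy as np, cv2
from plant import *
from scipy.spatial.transform import Rotation as R
def ray(n,u,v,c=None):
    c=c or get_calibration(n)
    d=np.linalg.inv(c['intrinsics'])@[u,v,1]
    return np.array(c['eye']), R.from_euler('xyz',c['rotation']).as_matrix()@d
def atz(n,u,v,z,c=None):
    e,d=ray(n,u,v,c); return e+d*(z-e[2])/d[2]
def proj(n,p,c=None):
    c=c or get_calibration(n)
    q=R.from_euler('xyz',c['rotation']).as_matrix().T@(np.array(p)-c['eye']); q=c['intrinsics']@(q/q[2]); return q[:2]
def tri(obs):
    A=np.zeros((3,3));b=np.zeros(3)
    for n,u,v in obs:
        e,d=ray(n,u,v);d/=np.linalg.norm(d);M=np.eye(3)-np.outer(d,d);A+=M;b+=M@e
    return np.linalg.solve(A,b)
def crop(src,dst,x0,y0,w,h,s):
    im=cv2.imread(src)[y0:y0+h,x0:x0+w]
    cv2.imwrite(dst,cv2.resize(im,None,fx=s,fy=s,interpolation=cv2.INTER_CUBIC))
E
python3 - <<'E'
from h import *
crop('pics/top0.png','pics/c1.png',130,210,110,100,7)
crop('pics/top0.png','pics/c2.png',270,190,200,80,4)
crop('pics/side0.png','pics/c3.png',250,310,130,140,4)
E
```

```text
(no output)
```

View pics/c1.png

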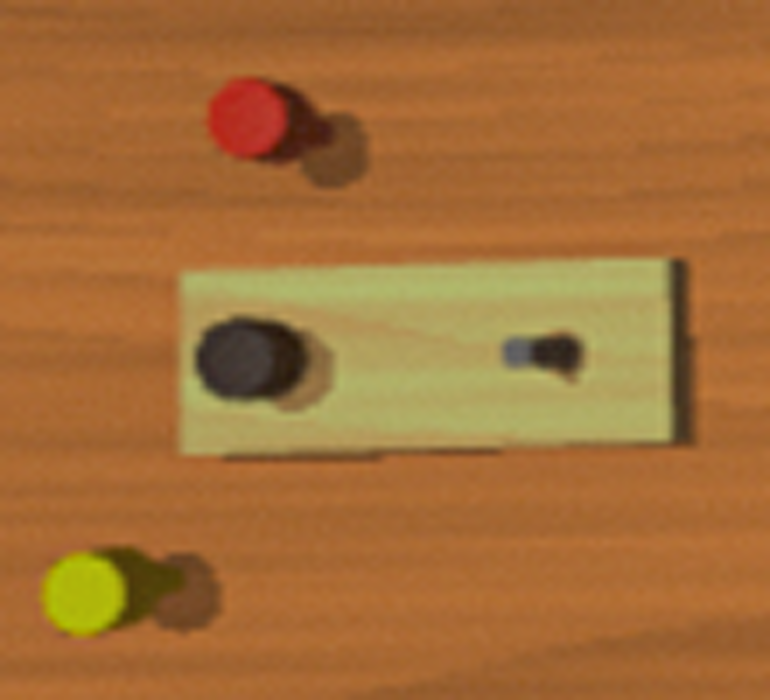

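View pics/c2.png

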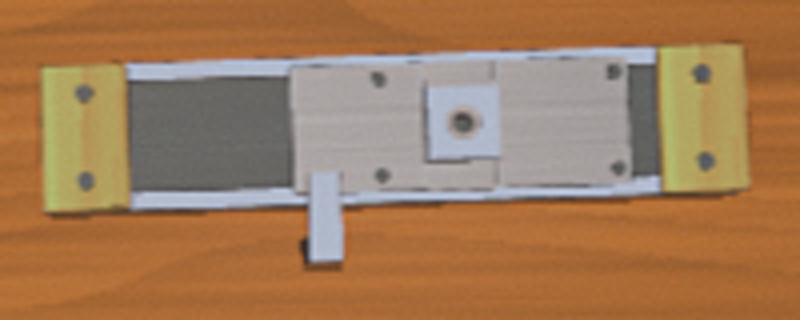

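View pics/c3.png

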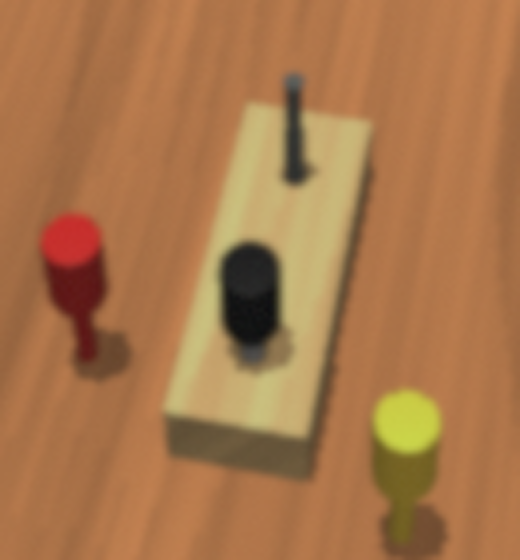

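The crops settle it. The black knob with a steel shank stands in the block's left hole, top (164.0,260.7), side (312,377). The punch has no knob. The red and yellow pins stand outside the block. The guide hole is at top (385.4,220.1).

Run:
```python
from h import *
np.set_printoptions(precision=4,suppress=True)
f=lambda x,y,x0,y0,s:((x+.5)/s-.5+x0,(y+.5)/s-.5+y0)
k=f(241,358,130,210,7); print('knobtop top',atz('top',*k,.096))
s=f(250,268,250,310,4); print('knobtop side',atz('side',*s,.096), 'tri',tri([('top',*k),('side',*s)]))
rc=np.array([atz('top',*f(x,y,130,210,7),.036)[:2] for x,y in[(180,272),(672,260),(672,442),(180,454)]])
print('rack',rc.mean(0), np.linalg.norm(np.roll(rc,-1,0)-rc,axis=1))
yv=(rc[0]-rc[1]+rc[3]-rc[2]);yaw=np.arctan2(-yv[0],yv[1]);print('yaw',yaw)
ry=np.array([-np.sin(yaw),np.cos(yaw)]);print('hole+45',rc.mean(0)+.045*ry,'hole-',rc.mean(0)-.045*ry)
fc=np.array([atz('top',*f(x,y,270,190,4),.040)[:2] for x,y in[(42,68),(742,45),(748,188),(47,212)]])
print('fence',fc.mean(0), np.linalg.norm(np.roll(fc,-1,0)-fc,axis=1))
yv=(fc[0]-fc[1]+fc[3]-fc[2]);yaw=np.arctan2(-yv[0],yv[1]);print('yaw',yaw)
fy=np.array([-np.sin(yaw),np.cos(yaw)]);fx=np.array([np.cos(yaw),np.sin(yaw)])
g=atz('top',*f(463,122,270,190,4),.063)[:2];d=g-fc.mean(0);print('guide',g,'in fence',d@fx,d@fy)
o=get_obs();print(o['tool_pos'],o['ee_rot'],R.from_euler('xyz',o['ee_rot']).as_matrix())
c=get_calibration('wrist');print('cam axes',R.from_euler('xyz',c['rotation']).as_matrix())
```

```text
knobtop top [0.5084 0.3428 0.096 ]
knobtop side [0.5079 0.3486 0.096 ] tri [0.5087 0.3447 0.0899]
rack [0.508  0.3002] [0.1614 0.0591 0.1609 0.0592]
yaw 0.00619243442343664
hole+45 [0.5077 0.3452] hole- [0.5083 0.2552]
fence [ 0.5886 -0.1055] [0.3964 0.0809 0.3954 0.082 ]
yaw 0.013940385514218258
guide [ 0.5897 -0.1426] in fence 0.0005829691716131705 -0.03705189432892113
[ 0.2779 -0.6689  0.2304] [-3.1398  0.0001  0.3938] [[ 0.9234  0.3837 -0.0008]
 [ 0.3837 -0.9234  0.0016]
 [-0.0001 -0.0018 -1.    ]]
cam axes [[ 0.3838 -0.8758 -0.2928]
 [-0.9234 -0.3645 -0.1202]
 [-0.0015  0.3165 -0.9486]]
```

Checks so far: 
- The two measurements of the pin agree, one from the knob (x 0.508, y 0.343–0.345) and one from the block's hole (0.508, 0.345).
- The block measures 161 x 59 and the fence 396 x 82, which match their given sizes.
- The guide is at (0.590,-0.143), so the stop's travel is about 13 mm, inside its range.

I'll grip with yaw about 0, so the jaws open along y and clear the red and yellow pins. First I'll move to a point near the pin.

```bash
python3 -m crank '8.5 23 42 2 -0.388;8.5 23 42 2 -0.388;8.5 23 42 2 -0.388;8.5 23 42 2 -0.388;8.5 23 42 2 -0.388;8.5 23 42 2 -0.388;8.5 23 42 2 -0.388;8.5 23 42 2 -0.388'
```

```text
clock: 1.15
tool_pos: [0.5096, -0.2459, 0.2513]
ee_rot: [-3.14, -0.0, 0.01]
wrist_force: [-0.4, -0.7, 0.8]
opening: 0.994
```

```bash
python3 -m crank '8.5 0 56 0 0;8.5 0 56 0 0;8.5 0 56 0 0;8.5 0 56 0 0;8.5 0 56 0 0;8.5 0 56 0 0;8.5 0 56 0 0;8.5 0 56 0 0'; python3 -m crank '8.5 0 9 -2 0;8.5 0 9 -2 0;8.5 0 9 -2 0'
```

```text
clock: 2.15
tool_pos: [0.5079, 0.2523, 0.2513]
ee_rot: [3.141, -0.0, 0.006]
wrist_force: [1.6, 0.3, 0.7]
opening: 0.995
clock: 2.52
tool_pos: [0.5067, 0.3438, 0.2304]
ee_rot: [-3.141, 0.002, 0.011]
wrist_force: [-0.0, -0.8, 0.6]
opening: 0.997
```

Run:
```python
from h import *
import json
o=get_obs();c=get_calibration('wrist');cv2.imwrite('pics/w1.png',read_camera('wrist'))
json.dump({k:np.array(v).tolist() for k,v in c.items()},open('w1.json','w'))
print(o['tool_pos'],o['ee_rot'],proj('wrist',[.508,.3445,.096],c),c['eye'])
```

```text
[0.50665997 0.34376133 0.23035217] [-3.14091769e+00  1.64758173e-03  1.13474330e-02] [324.68777228 214.37077602] [0.58798875 0.34494267 0.37155446]
```

View pics/w1.png

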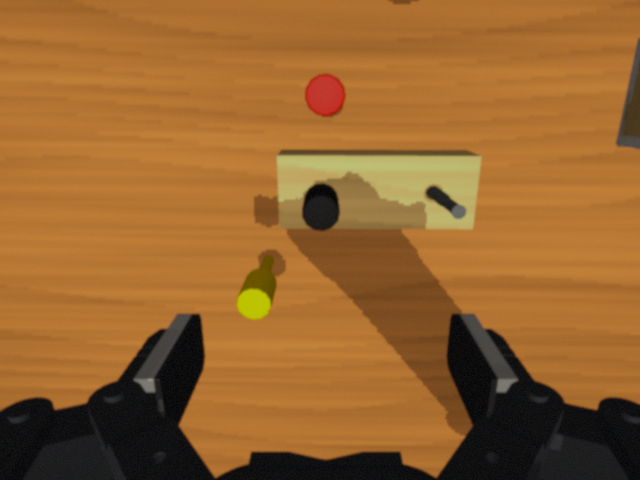

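Run:
```python
from h import *
crop('pics/w1.png','pics/c4.png',270,140,220,100,3.5)
```

```text
(no output)
```

View pics/c4.png

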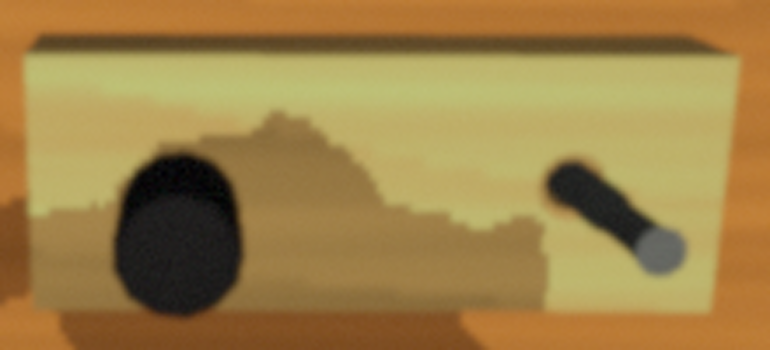

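Run:
```python
from h import *
import json
np.set_printoptions(precision=4,suppress=True)
c={k:np.array(v) for k,v in json.load(open('w1.json')).items()}
print('knob top',atz('wrist',320.5,211.9,.096,c))
f=lambda x,y:((x+.5)/3.5-.5+270,(y+.5)/3.5-.5+140)
rc=np.array([atz('wrist',*f(*p),.036,c)[:2] for p in[(25,55),(740,57),(712,312),(32,307)]])
print(rc.mean(0),np.linalg.norm(np.roll(rc,-1,0)-rc,axis=1)); y=rc[0]-rc[1]; print(np.arctan2(-y[0],y[1]))
print('rack hole -',atz('wrist',*f(572,185),.036,c))
print(get_obs()['tool_pos'])
```

```text
knob top [0.5097 0.3473 0.096 ]
[0.509  0.3023] [0.1593 0.0598 0.16   0.059 ]
0.008556383791074903
rack hole - [0.5098 0.2578 0.036 ]
[0.5075 0.341  0.2306]
```

```bash
python3 -m crank '8.5 0.1 0.6 -3 0;8.5 0.1 0.6 -8 0;8.5 0.1 0.6 -13 0;8.5 0.1 0.6 -16.9 0;8.5 0.1 0.6 -16.9 0'
python3 - <<'E'
from h import *
cv2.imwrite('pics/w2.png',read_camera('wrist'));cv2.imwrite('pics/s2.png',read_camera('side'))
crop('pics/s2.png','pics/c5.png',220,260,180,180,3.3)
E
```

```text
clock: 3.2
tool_pos: [0.5079, 0.3424, 0.06]
ee_rot: [3.136, 0.005, 0.003]
wrist_force: [0.1, -0.7, 0.8]
opening: 0.996
```

View pics/w2.png

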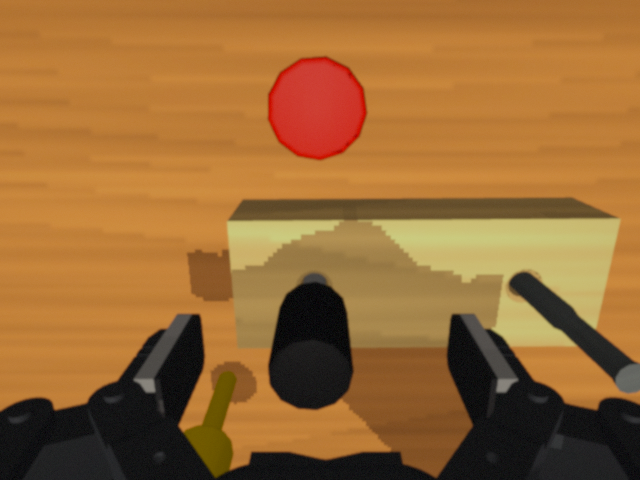

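View pics/c5.png

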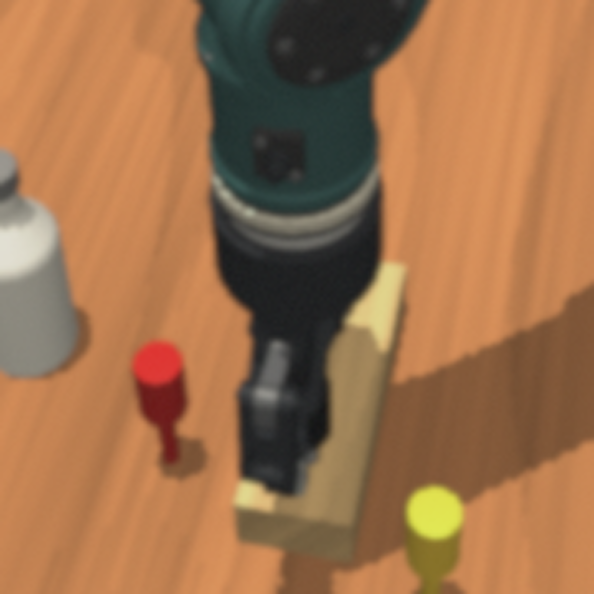

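Run:
```python
from h import *
np.set_printoptions(precision=4,suppress=True)
for i in range(3): 
    o=get_obs(); c=get_calibration('wrist'); print(o['tool_pos'],o['ee_rot'],c['eye'],atz('wrist',311,374,.096,c))
p=o['tool_pos']; print(proj('wrist',p,c),proj('wrist',p+[0,0,.034],c))
```

```text
[0.5103 0.3452 0.0633] [ 3.1413 -0.0011  0.0038] [0.5913 0.346  0.2048] [0.5101 0.3499 0.096 ]
[0.5103 0.3452 0.0633] [ 3.1413 -0.0011  0.0038] [0.5913 0.346  0.2048] [0.5101 0.3499 0.096 ]
[0.5103 0.3452 0.0633] [ 3.1413 -0.0011  0.0038] [0.5913 0.346  0.2048] [0.5101 0.3499 0.096 ]
[326.1318 318.3674] [326.4296 376.2602]
```

The wrist picture shows the black knob at (311,374), between the pads. The pads' midline is at column 326, so the knob is about 4.5 mm to the +y side. x agrees to about 1 mm. I'll centre on it and then close.

```bash
python3 -m crank '8.5 0 0.45 0 0;8.5 0 0.45 0 0;2 0 0.45 0 0;2 0 0.45 0 0;2 0 0.45 0 0;2 0 0.45 0 0;2 0 0.45 0 0;2 0 0.45 0 0'
```

```text
clock: 4.3
tool_pos: [0.5092, 0.3502, 0.0625]
ee_rot: [3.141, 0.0, 0.005]
wrist_force: [0.1, -3.1, 5.3]
opening: 0.286
```

```bash
python3 -m crank '1 0 0 0 0;1 0 0 2 0;1 0 0 4 0;1 0 0 8 0;1 0 0 12 0;1 0 0 12 0'
python3 - <<'E'
from h import *
o=get_obs();cv2.imwrite('pics/w3.png',read_camera('wrist'));cv2.imwrite('pics/s3.png',read_camera('side'))
print(o['wrist_force'],o['tool_pos'],o['opening'])
crop('pics/s3.png','pics/c6.png',220,200,200,200,3)
E
```

```text
clock: 5.05
tool_pos: [0.5114, 0.3537, 0.1874]
ee_rot: [-3.135, -0.008, 0.006]
wrist_force: [0.2, 0.2, -1.2]
opening: 0.287
[ 0.18187157  0.22703367 -1.20150064] [0.51143267 0.35370439 0.18736508] 0.28672077770588955
```

View pics/w3.png

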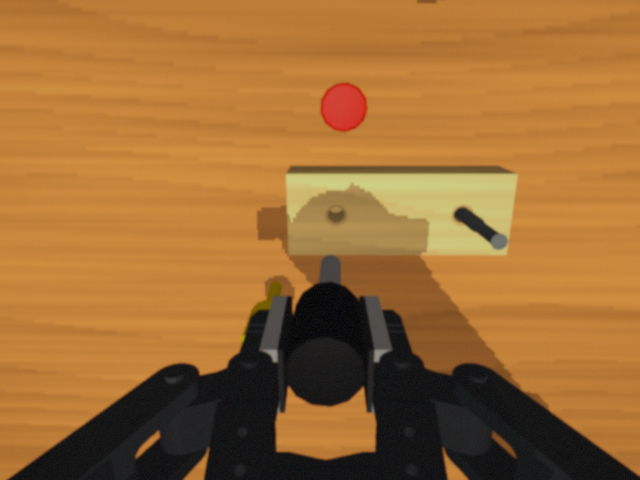

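View pics/c6.png

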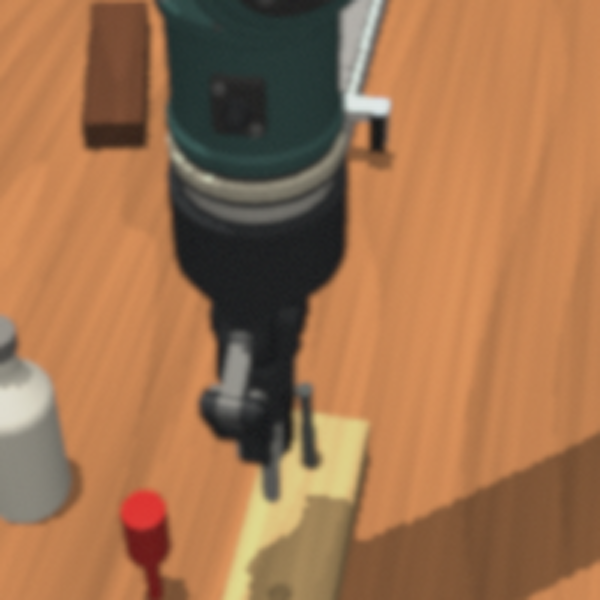

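The pin is held: there is a knob between the pads in the wrist picture, with the shank below it and its tip near (331,262). The block's left hole at (336,213) is empty. Carrying it to above the guide.

```bash
python3 -m crank '1 0 0 3 0;1 8.1 -49.3 3 0.008;1 8.1 -49.3 3 0.008;1 8.1 -49.3 3 0.008;1 8.1 -49.3 3 0.008;1 8.1 -49.3 3 0.008;1 8.1 -49.3 3 0.008;1 8.1 -49.3 3 0.008'
python3 - <<'E'
from plant import *
o=get_obs();print(o['tool_pos'],o['joints'])
E
```

```text
clock: 6.15
tool_pos: [0.5792, -0.0822, 0.2109]
ee_rot: [-3.141, 0.003, 0.014]
wrist_force: [1.3, 0.5, -1.6]
opening: 0.287
[ 0.57920208 -0.08216837  0.21089179] [ 0.07183146  0.44127659 -0.01088692  1.94672084  0.00599206  0.75635228
 -1.49875349]
```

```bash
python3 -m crank '1 1 -6.1 0 0;1 1 -6.1 -6 0;1 1 -6.1 -6 0;1 1 -6.1 -6 0'
python3 - <<'E'
from h import *
import json
o=get_obs();c=get_calibration('wrist')
cv2.imwrite('pics/w4.png',read_camera('wrist'));cv2.imwrite('pics/s4.png',read_camera('side'));cv2.imwrite('pics/t4.png',read_camera('top'))
json.dump({k:np.array(v).tolist() for k,v in c.items()},open('w4.json','w'))
print(o['wrist_force'],o['tool_pos'],o['ee_rot'])
crop('pics/s4.png','pics/c7.png',270,120,120,140,4.2)
crop('pics/w4.png','pics/c8.png',240,170,170,150,4)
E
```

```text
clock: 6.65
tool_pos: [0.5902, -0.1403, 0.1524]
ee_rot: [-3.141, 0.001, 0.016]
wrist_force: [0.8, -0.4, -0.6]
opening: 0.287
[ 0.82740632 -0.37988995 -0.63247259] [ 0.59018899 -0.14026107  0.15238908] [-3.14057359e+00  7.37038098e-04  1.57638184e-02]
```

View pics/w4.png

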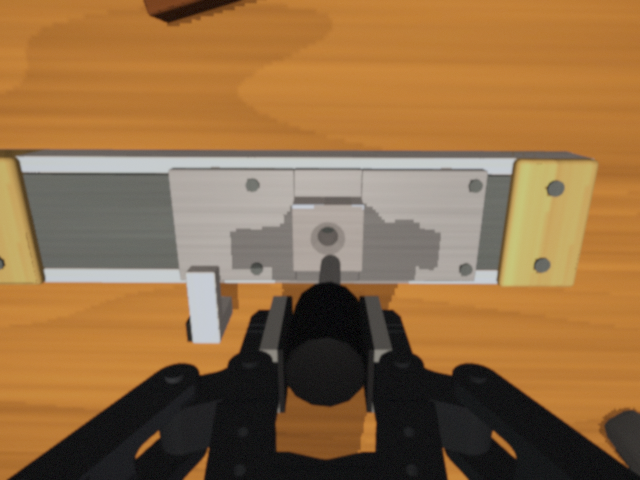

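View pics/c7.png

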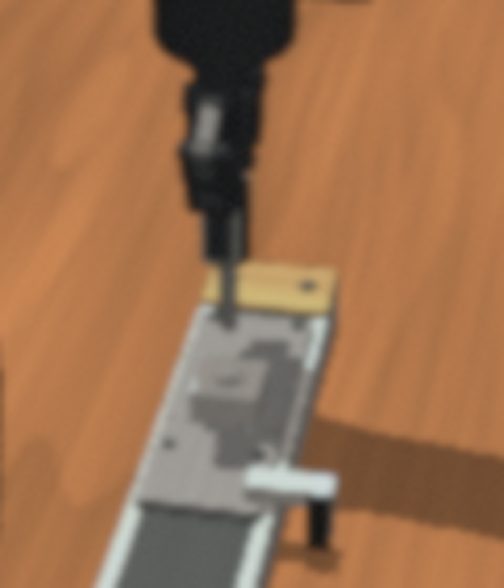

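View pics/c8.png

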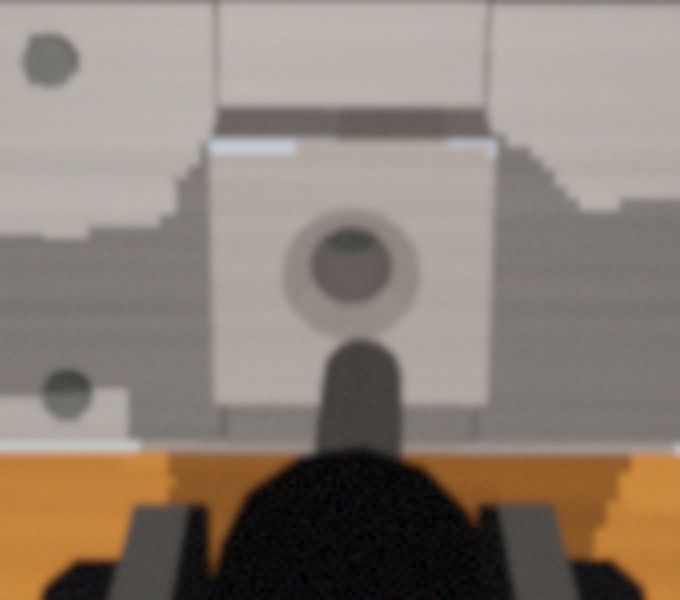

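Run:
```python
from h import *
import json
np.set_printoptions(precision=4,suppress=True)
c={k:np.array(v) for k,v in json.load(open('w4.json')).items()}
g=atz('wrist',327.4,238.2,.063,c);print('guide',g)
f=lambda x,y:((x+.5)/4-.5+240,(y+.5)/4-.5+170)
q=np.array([atz('wrist',*f(*p),.063,c)[:2] for p in[(211,142),(496,142),(488,404),(215,404)]]);print('block',q.mean(0),np.linalg.norm(np.roll(q,-1,0)-q,axis=1))
for i in range(2):
    o=get_obs();print(o['tool_pos'],o['ee_rot'])
p=np.array([.590,-.142,.152])
for dz in(.054,.056,.058): print(dz,proj('wrist',p-[0,0,dz],c))
print('tip at', atz('wrist',330,257,.096,c), atz('wrist',330,257,.099,c))
```

```text
guide [ 0.5905 -0.1411  0.063 ]
block [ 0.5902 -0.1413] [0.0396 0.0396 0.0399 0.0396]
[ 0.5916 -0.1406  0.1542] [ 3.1414 -0.0033  0.0159]
[ 0.5916 -0.1406  0.1542] [ 3.1414 -0.0033  0.0159]
0.054 [329.5044 262.6806]
0.056 [329.4692 261.1334]
0.058 [329.4346 259.6134]
tip at [ 0.5922 -0.1422  0.096 ] [ 0.5934 -0.1422  0.099 ]
```

The mouth rim is at wrist (327.4,238.2), which gives guide (0.5905,-0.141). The block measures 39.6 x 39.7, against 40. The tip at (330,257) is about 1 mm to the -y side of it, well inside the chamfer. Lowering in steps.

```bash
python3 -m crank '1 0 0.1 -1 0;1 0 0.1 -2 0;1 0 0.1 -3 0;1 0 0.1 -3.6 0;1 0 0.1 -3.6 0'
```

```text
clock: 7.42
tool_pos: [0.59, -0.1403, 0.1156]
ee_rot: [-3.141, 0.001, 0.014]
wrist_force: [0.9, 0.9, -1.7]
opening: 0.289
```

```bash
python3 -m crank '1 0 0 -0.6 0;1 0 0 -1.2 0;1 0 0 -1.7 0;1 0 0 -1.7 0'
```

```text
clock: 7.92
tool_pos: [0.59, -0.1405, 0.0988]
ee_rot: [-3.141, 0.0, 0.014]
wrist_force: [0.3, 0.7, -1.8]
opening: 0.286
```

```bash
python3 -m crank '1 0 0 -0.4 0;1 0 0 -0.6 0;1 0 0 -0.6 0'; python3 -m crank '1 0 0 -0.2 0;1 0 0 -0.2 0'; python3 -m crank '1 0 0 -0.15 0;1 0 0 -0.15 0';python3 - <<'E'
from h import *
cv2.imwrite('pics/w5.png',read_camera('wrist'))
print(get_obs()['wrist_force'],get_obs()['tool_pos'])
E
```

```text
clock: 8.3
tool_pos: [0.5901, -0.1407, 0.0931]
ee_rot: [3.142, 0.0, 0.014]
wrist_force: [0.2, 0.7, -2.0]
opening: 0.287
clock: 8.55
tool_pos: [0.5901, -0.1408, 0.0912]
ee_rot: [3.142, -0.0, 0.014]
wrist_force: [0.6, 0.9, -1.9]
opening: 0.286
clock: 8.8
tool_pos: [0.5904, -0.1408, 0.0905]
ee_rot: [3.141, -0.001, 0.014]
wrist_force: [0.0, 0.9, 3.8]
opening: 0.285
[-0.49955477  1.27510455  4.07422854] [ 0.59045065 -0.14079816  0.09047709]
```

View pics/w5.png

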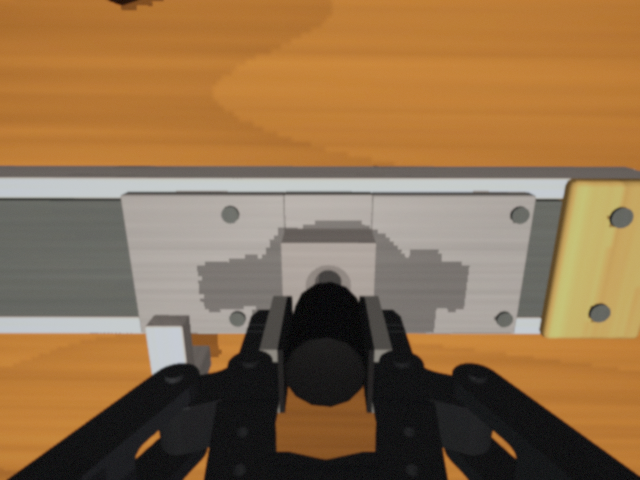

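The pin stands on the bar. The vertical force rose by about 6 N with TCP at z 0.0905, so the tip is at 0.034 as expected, and in the wrist picture the shank is in the guide. Now I'll press lightly and slide along +y, with a small -x part for the fence's yaw of 0.014.

```bash
python3 -m crank '1 0 0.2 -0.05 0;1 0 0.5 -0.05 0;1 -0.01 0.8 -0.05 0;1 -0.02 1.1 -0.05 0;1 -0.02 1.1 -0.05 0'
```

```text
clock: 9.48
tool_pos: [0.5906, -0.1344, 0.0905]
ee_rot: [3.136, -0.002, 0.012]
wrist_force: [-0.5, -5.1, 6.3]
opening: 0.29
```

```bash
python3 -m crank '1 0 0.2 0 0;1 -0.01 0.4 0 0;1 -0.01 0.6 0 0;1 -0.01 0.6 0 0'; python3 -m crank '1 0 0.2 0 0;1 -0.01 0.4 0 0;1 -0.01 0.4 0 0'; python3 -m crank '1 0 0.2 0 0;1 0 0.4 0 0;1 0 0.4 0 0'
```

```text
clock: 9.98
tool_pos: [0.5905, -0.1286, 0.0905]
ee_rot: [3.136, -0.002, 0.011]
wrist_force: [-0.3, -5.2, 5.9]
opening: 0.288
clock: 10.35
tool_pos: [0.5905, -0.1247, 0.0905]
ee_rot: [3.136, -0.003, 0.011]
wrist_force: [-0.2, -5.7, 6.3]
opening: 0.283
clock: 10.72
tool_pos: [0.5904, -0.1207, 0.0904]
ee_rot: [3.136, -0.002, 0.011]
wrist_force: [-0.7, -4.4, 5.8]
opening: 0.288
```

```bash
python3 -m crank '1 0 0.2 0 0;1 -0.01 0.4 0 0;1 -0.01 0.4 0 0'; python3 -m crank '1 0 0.2 0 0;1 -0.01 0.4 0 0;1 -0.01 0.4 0 0'; python3 -m crank '1 0 0.2 0 0;1 0 0.4 0 0;1 0 0.4 0 0'
```

```text
clock: 11.1
tool_pos: [0.5904, -0.1166, 0.0905]
ee_rot: [3.136, -0.003, 0.011]
wrist_force: [-0.6, -5.5, 5.8]
opening: 0.293
clock: 11.48
tool_pos: [0.5903, -0.1126, 0.0905]
ee_rot: [3.136, -0.003, 0.011]
wrist_force: [-0.0, -5.5, 6.2]
opening: 0.291
clock: 11.85
tool_pos: [0.5903, -0.1086, 0.0904]
ee_rot: [3.136, -0.002, 0.011]
wrist_force: [-1.1, -5.5, 7.1]
opening: 0.288
```

```bash
python3 -m crank '1 0 0.2 0 0;1 -0.01 0.4 0 0;1 -0.01 0.4 0 0'; python3 -m crank '1 0 0.2 0 0;1 0 0.4 0 0;1 0 0.4 0 0'; python3 -m crank '1 0 0.2 0 0;1 -0.01 0.4 0 0;1 -0.01 0.4 0 0'
```

```text
clock: 12.22
tool_pos: [0.5902, -0.1047, 0.0905]
ee_rot: [3.136, -0.003, 0.011]
wrist_force: [-0.1, -4.9, 5.6]
opening: 0.285
clock: 12.6
tool_pos: [0.5902, -0.1007, 0.0904]
ee_rot: [3.136, -0.002, 0.011]
wrist_force: [-1.0, -5.3, 5.3]
opening: 0.284
clock: 12.98
tool_pos: [0.5902, -0.0966, 0.0905]
ee_rot: [3.136, -0.003, 0.011]
wrist_force: [-0.7, -5.4, 6.6]
opening: 0.289
```

```bash
python3 -m crank '1 0 0.2 0 0;1 -0.01 0.4 0 0;1 -0.01 0.4 0 0'
python3 - <<'E'
from h import *
a=read_camera('top');b=read_camera('wrist');cv2.imwrite('pics/w6.png',b);cv2.imwrite('pics/t6.png',a)
crop('pics/t6.png','pics/c9.png',270,190,200,80,4)
E
```

```text
clock: 13.35
tool_pos: [0.5901, -0.0926, 0.0904]
ee_rot: [3.136, -0.003, 0.011]
wrist_force: [0.1, -5.9, 5.7]
opening: 0.292
```

View pics/w6.png

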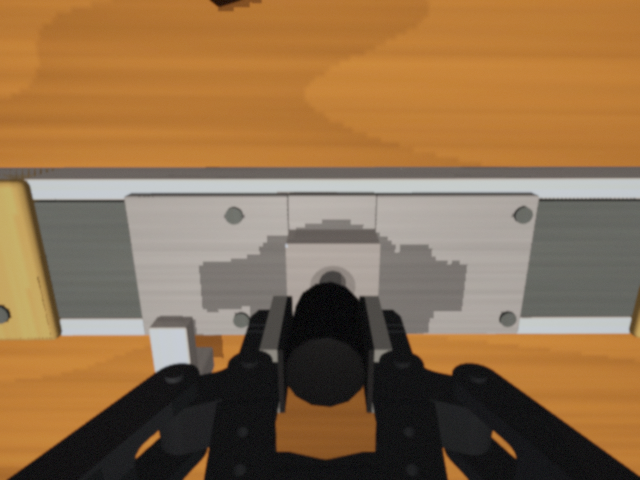

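View pics/c9.png

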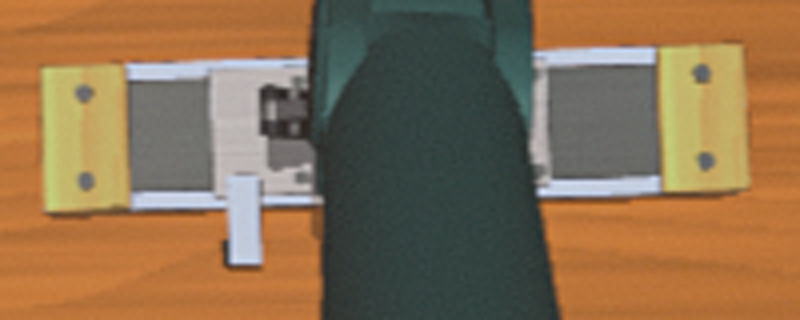

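The stop moves with the pin. In the wrist picture the guide mouth stays by the knob, at (332,281). In the top crop the plate's left end has gone from column 290 to 210. No drop yet, so I'll keep sliding.

```bash
python3 -m crank '1 0 0.2 0 0;1 0 0.4 0 0;1 0 0.4 0 0'; python3 -m crank '1 0 0.2 0 0;1 -0.01 0.4 0 0;1 -0.01 0.4 0 0'; python3 -m crank '1 0 0.2 0 0;1 0 0.4 0 0;1 0 0.4 0 0'
```

```text
clock: 13.82
tool_pos: [0.5901, -0.0887, 0.0904]
ee_rot: [3.136, -0.002, 0.011]
wrist_force: [-0.3, -6.0, 6.6]
opening: 0.289
clock: 14.2
tool_pos: [0.59, -0.0847, 0.0904]
ee_rot: [3.136, -0.003, 0.011]
wrist_force: [-1.0, -5.6, 7.5]
opening: 0.283
clock: 14.58
tool_pos: [0.5898, -0.079, 0.09]
ee_rot: [3.138, -0.002, 0.012]
wrist_force: [0.2, -3.5, 3.6]
opening: 0.291
```

Something changed: the forces fell and z went down. From here in smaller steps.

```bash
python3 -m crank '1 0 0.1 -0.1 0;1 0 0.1 -0.1 0;1 0 0.1 -0.1 0'; python3 -m crank '1 0 0.1 -0.1 0;1 0 0.1 -0.1 0;1 0 0.1 -0.1 0'
```

```text
clock: 14.95
tool_pos: [0.5891, -0.0737, 0.0879]
ee_rot: [-3.141, 0.0, 0.015]
wrist_force: [1.1, -1.8, -2.0]
opening: 0.289
clock: 15.32
tool_pos: [0.589, -0.0734, 0.0871]
ee_rot: [-3.141, 0.0, 0.014]
wrist_force: [0.3, -0.4, -1.1]
opening: 0.29
```

The z load is gone and z is falling freely, so the tip is in the hole's chamfer. Pushing down gently.

```bash
python3 -m crank '1 0 0 -0.2 0;1 0 0 -0.2 0;1 0 0 -0.2 0'; python3 -m crank '1 0 0 -0.2 0;1 0 0 -0.4 0;1 0 0 -0.4 0'
```

```text
clock: 15.7
tool_pos: [0.5889, -0.0736, 0.0851]
ee_rot: [-3.141, 0.001, 0.014]
wrist_force: [0.2, -0.6, -0.9]
opening: 0.287
clock: 16.08
tool_pos: [0.5889, -0.0738, 0.0811]
ee_rot: [-3.142, 0.0, 0.014]
wrist_force: [0.3, -0.9, -1.8]
opening: 0.287
```

```bash
python3 -m crank '1 0 0 -0.3 0;1 0 0 -0.6 0;1 0 0 -0.8 0;1 0 0 -0.8 0'; python3 -m crank '1 0 0 -0.2 0;1 0 0 -0.3 0;1 0 0 -0.3 0'
```

```text
clock: 16.58
tool_pos: [0.589, -0.0738, 0.0731]
ee_rot: [3.142, 0.0, 0.014]
wrist_force: [0.3, -0.5, -1.4]
opening: 0.291
clock: 16.95
tool_pos: [0.5891, -0.0738, 0.0702]
ee_rot: [3.141, -0.0, 0.014]
wrist_force: [1.2, -0.7, -1.4]
opening: 0.286
```

```bash
python3 -m crank '1 0 0 -0.1 0;1 0 0 -0.1 0'; python3 -m crank '1 0 0 -0.1 0;1 0 0 -0.1 0';  python3 -m crank '1 0 0 -0.1 0;1 0 0 -0.1 0'
```

```text
clock: 17.2
tool_pos: [0.5892, -0.0738, 0.0699]
ee_rot: [3.141, -0.0, 0.014]
wrist_force: [-1.0, -0.3, 3.6]
opening: 0.288
clock: 17.45
tool_pos: [0.5893, -0.0739, 0.0697]
ee_rot: [3.141, -0.0, 0.014]
wrist_force: [-2.8, -0.7, 10.6]
opening: 0.285
clock: 17.7
tool_pos: [0.5894, -0.0739, 0.0696]
ee_rot: [3.142, -0.0, 0.014]
wrist_force: [-4.3, -0.1, 18.0]
opening: 0.287
```

A firm stop at TCP z 0.0697, 20.8 mm below the level on the bar against the expected 21, with the force rising to 18 N: the knob is on the block. I'll ease the load, open, and look.

```bash
python3 -m crank '1 0 0 0.2 0;1 0 0 0.2 0;3.5 0 0 0.2 0;8.5 0 0 0.2 0;8.5 0 0 0.2 0;8.5 0 0 0.2 0;8.5 0 0 0.2 0;8.5 0 0 0.2 0'; python3 -m crank '8.5 0 0 2 0;8.5 0 0 5 0;8.5 0 0 10 0;8.5 0 0 14 0;8.5 0 0 14 0';  python3 - <<'E'
from h import *
import json
cv2.imwrite('pics/s7.png',read_camera('side'))
c=get_calibration('wrist');cv2.imwrite('pics/w7.png',read_camera('wrist'))
json.dump({k:np.array(v).tolist() for k,v in c.items()},open('w7.json','w'))
crop('pics/s7.png','pics/c10.png',270,150,120,150,4)
E
```

```text
clock: 18.7
tool_pos: [0.5891, -0.0737, 0.0693]
ee_rot: [-3.142, 0.0, 0.014]
wrist_force: [0.5, -0.5, 0.0]
opening: 0.992
clock: 19.32
tool_pos: [0.5917, -0.074, 0.213]
ee_rot: [3.141, -0.008, 0.014]
wrist_force: [-0.4, -0.1, 0.4]
opening: 0.998
```

View pics/w7.png

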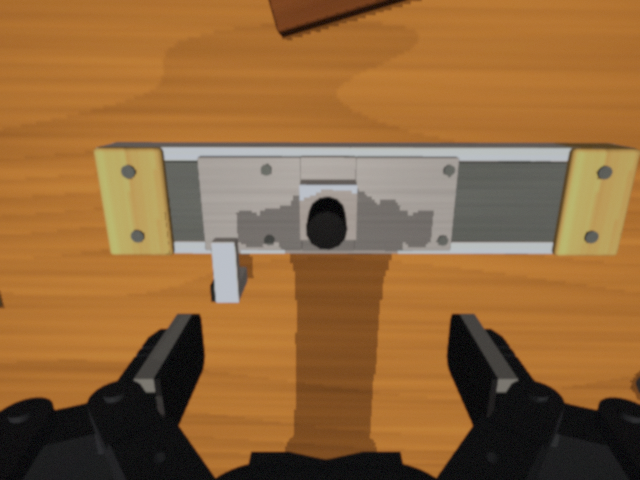

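View pics/c10.png

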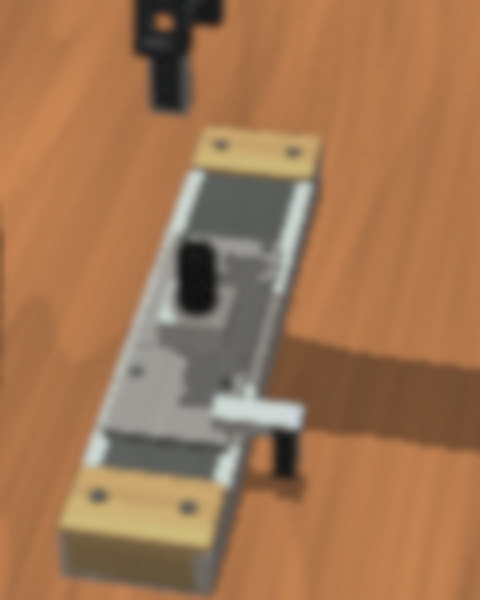

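Both pictures show the knob down on the guide block with no shank visible: wrist (326,223), side crop (198,278). Last, I'll check the knob's height and the other things in the top view.

Run:
```python
from h import *
import json
np.set_printoptions(precision=4,suppress=True)
im=read_camera('top');cv2.imwrite('pics/t7.png',im)
d=cv2.absdiff(im,cv2.imread('pics/top0.png')).max(2);cv2.imwrite('pics/d7.png',np.hstack([d[100:340,100:560]]))
c={k:np.array(v) for k,v in json.load(open('w7.json')).items()}
w=cv2.imread('pics/w7.png');cv2.imwrite('pics/c11.png',cv2.resize(w[140:260,260:400],None,fx=5,fy=5,interpolation=cv2.INTER_CUBIC))
e,dd=ray('wrist',326,229,c)
uv=(270+198.5/4-.5,150+250/4-.5)
es,ds=ray('side',*uv);A=[];
M=lambda d:np.eye(3)-np.outer(d,d)/(d@d)
print('knob top tri',np.linalg.solve(M(dd)+M(ds),M(dd)@e+M(ds)@es))
```

```text
knob top tri [ 0.589  -0.0745  0.1028]
```

View pics/t7.png

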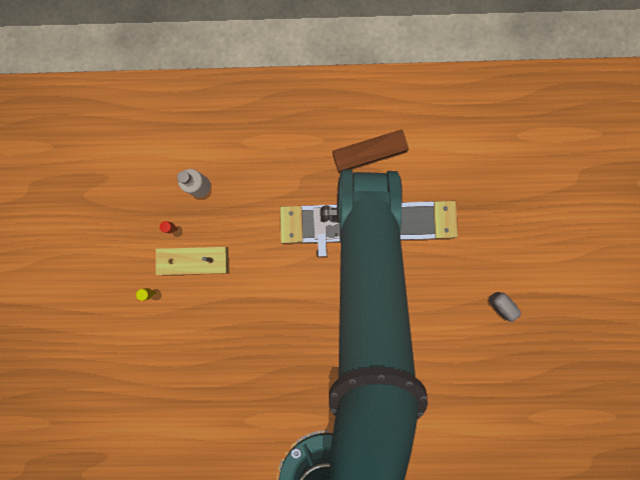

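View pics/c11.png

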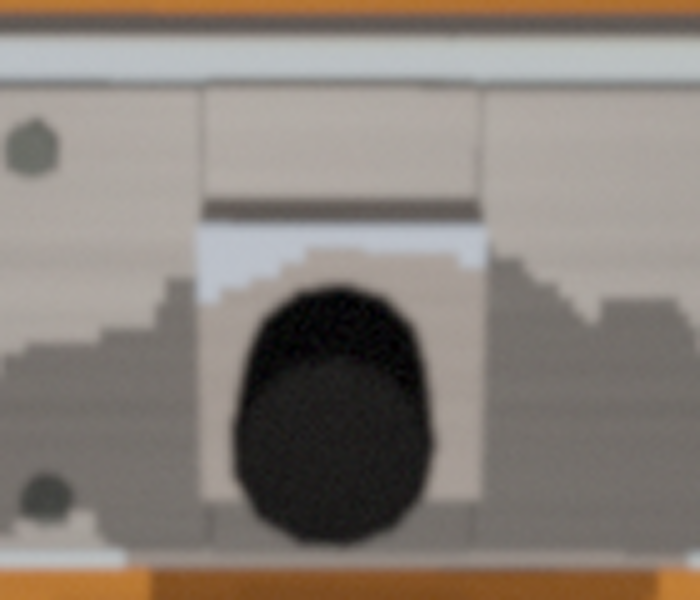

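The knob top measures 103 mm high, exactly what it should be fully home (63 + 40). In the top view the punch, red and yellow pins, glue, tape and offcut are where they started. The robot touches nothing, so I'm handing in.

```bash
python3 -c "
from plant import *
print(hand_in())"
```

```text
the job is handed in; nothing more can be done
None
```

The stop is locked. I took the black-knobbed pin out of the block, put its shank down the guide hole and slid pin and stop about 67 mm to the robot's left. There it dropped into the hidden hole; I then pushed it down and let go. The job was handed in at about 19.5 s.

**Last checks:**
- **Seating:** the pin went 20.8 mm below its level on the bar (21 expected) before the knob stopped it firmly, at about 18 N. The knob top then measured 102.8 mm above the bench (103 expected), with no shank showing.
- **Surroundings:** the wrist force was near zero after I opened and backed off. The top view shows the other things where they started.
- **Disagreements:** the wrist and top cameras differed by 2–4 mm in y on the pin's starting place, so I centred on the wrist view before gripping. No check failed.

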